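# Clear the water-test bench

### The job

The measurements are over, so clear the bench: stand the two loose glass vials in the free cells of the grey rack, the two amber bottles in the two bays of the aluminium tray, and the rubber stopper, small end down as it stands now, in the round steel dish. Set each thing down gently rather than dropping it, and leave the beaker and the vial that is already in the rack standing where they are.

Things in the scene. Friction and masses are not known exactly. Their poses are not given: they have to be found in the camera images.
- vial_a: One of the two loose vials: slim clear-glass sample vial with a black screw cap of the same diameter, a plain upright cylinder 25 mm in diameter and 68 mm tall (cap from 54 mm up), about 40 g; origin at the centre of its underside, z up, round so its yaw means nothing. Starts standing on the bench, 40 mm or more clear all round.
- vial_b: The other loose vial, the same: slim clear-glass sample vial with a black screw cap of the same diameter, a plain upright cylinder 25 mm in diameter and 68 mm tall (cap from 54 mm up), about 40 g; origin at the centre of its underside, z up, round so its yaw means nothing. Starts standing on the bench, 40 mm or more clear all round.
- bottle_a: One of the two bottles: amber glass reagent bottle with a white screw cap, round, standing: body 46 mm in diameter up to 60 mm, a shoulder, cap 33 mm in diameter from 71 mm to the top at 88 mm; about 140 g; origin at the centre of its underside, z up, round so its yaw means nothing. Starts standing on the bench, 40 mm or more clear all round.
- bottle_b: The other bottle, the same: amber glass reagent bottle with a white screw cap, round, standing: body 46 mm in diameter up to 60 mm, a shoulder, cap 33 mm in diameter from 71 mm to the top at 88 mm; about 140 g; origin at the centre of its underside, z up, round so its yaw means nothing. Starts standing on the bench, 40 mm or more clear all round.
- stopper: Red-brown solid rubber stopper, a blunt cone 35 mm tall, 30 mm in diameter at the bottom and 36 mm at the top, about 35 g; origin at the centre of its underside, z up, round so its yaw means nothing. Starts standing on the bench, 40 mm or more clear all round.
- rack: Fixed grey open vial rack, 50 mm along its x, 142 mm along its y, 26 mm high, walls and floor 4 mm, two dividers 23 mm high, an 8 mm lug at each end. Three square cells, 42 mm inside, centred at y = -46, 0, +46 mm (x = 0), floors at z = 4 mm. The one at y = -46 mm holds a vial; two are free. Origin at the centre of its underside, z up; yaw within 0.35 rad.
- tray: Fixed open aluminium bottle tray, 74 mm along its x, 142 mm along its y, 30 mm high, walls and floor 4 mm, one divider 26 mm high, a wire handle 9 mm out at each end. Two empty bays, 66 mm along x and 65 mm along y inside, centred at y = -34.5 and +34.5 mm (x = 0), floors at z = 4 mm. Origin at the centre of its underside, z up; yaw within 0.35 rad.
- dish: Fixed shallow round steel dish, 110 mm in outer diameter, about 98 mm inside at the floor, 14 mm high, floor 4 mm thick, empty. Origin at the centre of its underside, z up; round.
- racked_vial: A vial like the loose ones (25 mm in diameter, 68 mm tall) that already stands in the rack's cell at the rack's y = -46 mm; it is to stay. Origin at the centre of its underside, z up.
- beaker: Small empty clear-glass beaker, 45 mm in diameter at the rim, 60 mm tall, light, standing among the loose things in the same row; it is not to be moved. Origin at the centre of its underside, z up.

How it is judged:
By the outcome, as a careful person would: the job done as asked, in the order asked, and still so for the second after the job is handed in, with the robot touching nothing.
It also fails if it takes over 115 s, if anything falls off the work surface, if the arm or the gripper's body presses on something with over 40 N, if the wrist force passes 120 N, or if a joint passes its speed limit or range.

### The arm

A 6-joint arm with a two-finger parallel gripper is mounted at the origin on the work surface. World frame = base frame: x ahead of the robot, y to its left, z up, the work surface at z = 0. Lengths are in m, angles in rad, forces in N, time in s.
With the tool pointing down it reaches from about 0.275 to 0.825 m from the base axis. Payload 4.9 kg.
Tool frame: the origin (TCP) lies at the very end of the fingers, on their centre line; the grasp point (between the pads) lies 19 mm behind it; z points along the fingers, y is the line along which they close (so a half turn about z gives the same grasp; the last joint's range is limited). The gripper opens to 85 mm and grips with 20 to 120 N. Pads are 22 mm wide; open, the fingers measure 114 mm over their backs; the gripper's body (76 mm by 85 mm) begins 54 mm behind the grasp point. The pads swing forward as they close: fully open they stand 13 mm farther back than shut.
Start: joints at [1.004, 0.326, -0.193, 1.052, 0, 1.437], TCP at [0.231, 0.499, 0.231] pointing down, gripper open.
Joint ranges: [-2.65, 2.65], [-0.97, 1.79], [-1.3, 1.35], [-1.93, 2.1], [-1.47, 1.37], [-3.14, 3.14]. Speed limits (rad/s): [2.57, 2.57, 3.14, 3.14, 3.14, 3.14].

### API

Orientations are given as a unit quaternion [w, x, y, z].
In Python, from workcell import r gives the robot as it stands.
- The arm moves only by the tool apply_moves, never from a script. Its arguments are lists of equal length, an entry for each row: "slide": the shift along the tool's x, y, z as a fraction of full scale, a list of three; "twist": the turn about the tool's z as a fraction of full scale; "fingers": the closure, from 0 (fully open) to 1 (shut). In form: {"slide": [[x, y, z], ...], "twist": [twist, ...], "fingers": [fingers, ...]}. A call has 1 to 10 rows; each row is the pose to reach, as a shift and turn from the pose commanded when the call began, along the tool's axes at that moment, turning the shorter way round; what a row does not reach only later rows make up. Full scale, the value 1, is 0.08 m for a shift and pi rad for a turn. A row lasts 1/10 s, in which the tool goes at most 50 mm and 8.59 degrees, less where a joint would pass 70% of its speed; a pose out of reach is approached as far as the arm can. A call with a number of a shift or a turn outside -1 to 1 is refused whole. A call with a gripper value outside its range is refused whole. The fingers move at their own pace and stop on an object; "squeeze" is the grip in N (left out, the last holds). Time passes only in rows, so rows that repeat a pose let the fingers close. It gives the time, the measured TCP pose, the force, the opening and the grip force at its end, in the units of the state.
- r.get_state(): the state, without advancing time (a new reading comes with each control period).
- r.read_camera(name): name is "scene" or "top" or "wrist"; returns the picture (384x512x3 uint8, red, green, blue); there is no depth.
- r.get_calibration(name): a dict with "fx", "fy", "cx", "cy" (pixels), "position" and "orientation" of the camera in the world. Camera axes: x right, y down, z forward; pixel columns grow to the right and rows downward; lengths in m; the calibration is good to about 2 mm. A picture is of the moment at which its call begins: read the wrist's pose just before it. get_calibration takes no time and is no camera call; for the wrist camera it gives the pose at the moment of the call.
- r.finish_job(): hands the job in; it is judged then, once.
Trained networks look in the newest picture that a camera, given by its name, has taken for a name from the list of things; names that differ only in an ending like _2 or _b are one class to them, and where a whole thing is asked for, a point or a joint stands for the part that bears it (a point fixed in the world has none). Each returns a list of dicts, best first, with "p" (0 to 1); they miss things now and then, are a little off and sometimes report something else, mostly with a low value. They report only what shows in the picture. A call takes as long as a camera call.
- r.recognise(label, camera): "box" ([centre column, centre row, width, height] in pixels, round what is visible of it).
- r.cut_out(label, camera): "mask" (384x512 bool, what is visible of it) and "box" ([centre column, centre row, width, height] in pixels, round what is visible of it).
- r.landmark_of(label, camera): "pixel" ([row, column] in pixels: a listed point, or the origin of a listed thing).
The state is a dict: "time": time; "joint_pos": joint angles; "qvel": joint speeds; "joint_torque": joint torques, N m; "position": TCP position; "ee_rot": TCP orientation; "force": force on the tool from outside, world axes, zero at the start; "ft_torque": the same for the moment, N m; "width": opening from 0.0 (shut) to 1.0 (fully open); "gripper_force": force on a finger pad.
Only numpy, scipy, OpenCV 4.12 (cv2) and the standard library are available. Lean on these libraries where they do the work, as an engineer would, in place of code of your own. Each camera call takes 0.05 s, during which the arm holds its last target. There are 200 camera calls.

## Working session

There is one attempt and no reset: what is moved stays moved. The work goes in short steps, Python scripts to look and compute and a tool call to move; the robot and the scene stay as the last step left them, time stands still between calls to the robot, and variables do not carry over. Pictures are saved under pics/ and viewed, at most 14 in all, crops included, and the job is handed in when it is done.

Besides the shell and the picture viewer there is one more tool, called as name([rows], argument=value, ...), one row to a line, values as JSON. apply_moves: Moves the arm, as the interface text tells. Its arguments: {"type":"object","properties":{"slide":{"type":"array"},"twist":{"type":"array"},"fingers":{"type":"array"},"squeeze":{"type":"number"}},"required":["slide","twist","fingers"]}

```bash
ls; mkdir -p pics
python3 - <<'E'
from workcell import r
import cv2,numpy as np
s=r.get_state(); print(s)
a=r.read_camera("top"); b=r.read_camera("scene")
for n in("top","scene","wrist"): print(n,r.get_calibration(n))
cv2.imwrite("pics/top0.png",a[:,:,::-1]);cv2.imwrite("pics/scene0.png",b[:,:,::-1])
for n in("vial_a","bottle_a","stopper","rack","tray","dish","racked_vial","beaker"):
  for c in("top","scene"):
    print(n,c,[(np.round(d["pixel"]).tolist(),round(d["p"],2)) for d in r.landmark_of(n,c)])
E
```

```text
pics
{'time': 0.0, 'joint_pos': array([ 1.00378270e+00,  3.26946339e-01, -1.93571934e-01,  1.05200681e+00,
        1.24844501e-05,  1.43659291e+00]), 'qvel': array([-0.0016631 , -0.00033883, -0.00151383, -0.00088268, -0.00017935,
       -0.00076676]), 'joint_torque': array([ 1.11826834e-03, -4.43402338e+01,  2.62440097e+01,  1.55348482e-02,
       -1.96171745e-04, -7.33300055e-06]), 'position': array([0.23035778, 0.49879893, 0.23050504]), 'ee_rot': array([-3.02750610e-04,  2.14719894e-01,  9.76675289e-01, -8.09650694e-04]), 'force': array([-0.1028219 ,  0.35456944, -0.47545007]), 'ft_torque': array([ 0.07403724,  0.06814785, -0.00166348]), 'gripper_force': 0.0, 'width': 0.9992258681142467}
top {'fx': 362.76454956664554, 'fy': 362.76454956664554, 'cx': 252.11853501838002, 'cy': 189.49971070577135, 'position': array([3.81859911e-01, 6.55437342e-04, 9.82377930e-01]), 'orientation': array([-0.05462836,  0.71302703, -0.69692677,  0.05386344])}
scene {'fx': 499.44228682651317, 'fy': 499.44228682651317, 'cx': 251.05131229013705, 'cy': 191.41387774761426, 'position': array([1.19640429, 0.108
[... 373 characters left out ...]
ial_a scene [([191.0, 277.0], 0.76), ([192.0, 339.0], 0.75)]
bottle_a top [([213.0, 323.0], 0.78), ([213.0, 129.0], 0.73)]
bottle_a scene [([197.0, 393.0], 0.65), ([180.0, 164.0], 0.61), ([248.0, 241.0], 0.39), ([192.0, 336.0], 0.3)]
stopper top [([206.0, 279.0], 0.58)]
stopper scene [([190.0, 215.0], 0.64)]
rack top [([150.0, 249.0], 0.79)]
rack scene [([251.0, 243.0], 0.59)]
tray top [([158.0, 174.0], 0.86)]
tray scene [([251.0, 336.0], 0.65)]
dish top [([162.0, 330.0], 0.65)]
dish scene [([231.0, 150.0], 0.96)]
racked_vial top [([154.0, 265.0], 0.64)]
racked_vial scene [([245.0, 222.0], 0.75), ([176.0, 104.0], 0.2)]
beaker top [([216.0, 385.0], 0.67)]
beaker scene [([176.0, 106.0], 0.67)]
```

View pics/top0.png

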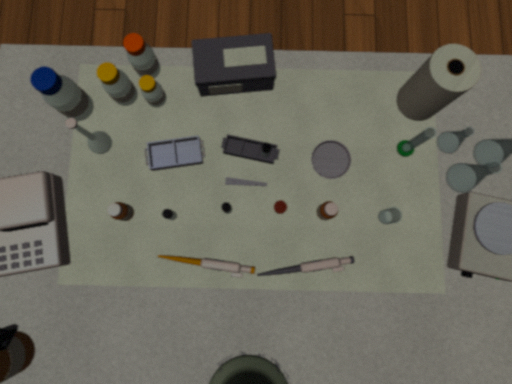

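View pics/scene0.png

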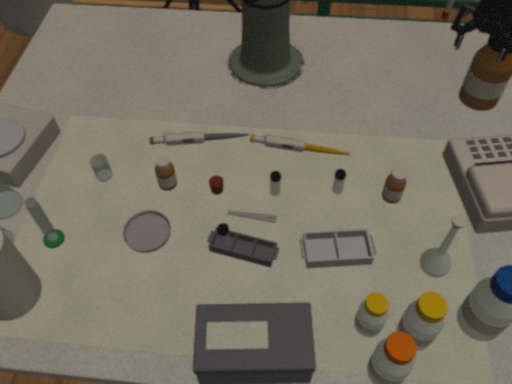

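The top view shows, in one row near image row 210, bottle (120,211), vial (168,214), vial (226,207), stopper (280,207), bottle (328,210) and beaker (389,215). The tray is at (175,153), the rack at (250,149) with its vial at the right end, and the dish at (330,159). The scene view agrees with this. Next I'll fit silhouettes in both views.

```bash
cat > h.py <<'E'
import numpy as np, cv2
from scipy.spatial.transform import Rotation as R
from scipy.optimize import minimize
from workcell import r
def cal(n):
    c=r.get_calibration(n); q=c["orientation"]
    c["R"]=R.from_quat([q[1],q[2],q[3],q[0]]).as_matrix(); return c
def proj(c,P):
    p=(np.atleast_2d(P)-c["position"])@c["R"]
    return np.c_[c["fx"]*p[:,0]/p[:,2]+c["cx"], c["fy"]*p[:,1]/p[:,2]+c["cy"]]
def ray(c,u,v,z):
    d=c["R"]@np.array([(u-c["cx"])/c["fx"],(v-c["cy"])/c["fy"],1]); return c["position"]+d*(z-c["position"][2])/d[2]
t=np.linspace(0,2*np.pi,40,endpoint=False)
def rings(*a): return np.vstack([np.c_[q*np.cos(t),q*np.sin(t),0*t+z] for q,z in a])
def box(a,b,h): return np.array([[x,y,z] for x in(-a/2,a/2) for y in(-b/2,b/2) for z in(0,h)])
M=dict(vial=rings((.0125,0),(.0125,.068)),bottle=rings((.023,0),(.023,.06),(.0165,.071),(.0165,.088)),
 stopper=rings((.015,0),(.018,.035)),dish=rings((.055,0),(.055,.014)),rack=box(.05,.142,.026),tray=box(.074,.142,.03),
 beaker=rings((.0225,0),(.0225,.06)))
def sil(k,c,x,y,yaw=0,z=0):
    P=M[k]@R.from_euler("z",yaw).as_matrix().T+[x,y,z]
    m=np.zeros((384*4,512*4),np.uint8)
    cv2.fillConvexPoly(m,cv2.convexHull(np.round((proj(c,P)+.5)*4).astype(np.int32)),1)
    return m
def fit(k,obs,p0,z=0):
    "obs: list of (cal,mask)"
    big=[(c,cv2.resize(m.astype(np.uint8),None,fx=4,fy=4,interpolation=cv2.INTER_NEAREST)) for c,m in obs]
    f=lambda p:sum((sil(k,c,*p[:2],*(p[2:] if len(p)>2 else [0]),z)^m).sum()/m.sum() for c,m in big)
    s=np.vstack([p0]+[np.array(p0)+d for d in np.diag([.012,.012,.15][:len(p0)])])
    o=minimize(f,p0,method="Nelder-Mead",options=dict(initial_simplex=s,xatol=1e-4,fatol=1e-4))
    return o.x,o.fun
E
python3 - <<'E'
from h import *
cs={n:cal(n) for n in("top","scene")}
ms={}
for n in cs: r.read_camera(n)
names=dict(vial="vial_a",bottle="bottle_a",stopper="stopper",dish="dish",rack="rack",tray="tray",beaker="beaker")
for k,l in names.items():
    for n in cs: ms[k,n]=[(d["mask"],d["p"],d["box"]) for d in r.cut_out(l,n)]
hh=dict(vial=.034,bottle=.044,stopper=.018,dish=.007,rack=.013,tray=.015,beaker=.03)
for k in names:
    for n in cs:
        for m,p,b in ms[k,n]:
            p0=list(ray(cs[n],b[0],b[1],hh[k])[:2])+([0] if k in("rack","tray") else [])
            x,f=fit(k,[(cs[n],m)],p0); print(k,n,round(p,2),np.round(b),np.round(x,4),round(f,2))
            if n=="top":
                for m2,p2,b2 in ms[k,"scene"]:
                    q=ray(cs["scene"],b2[0],b2[1],hh[k])[:2]
                    if np.hypot(*(q-p0[:2]))<.04:
                        x,f=fit(k,[(cs[n],m),(cs["scene"],m2)],p0); print("   both",np.round(x,4),round(f,2))
E
```

```text
vial top 0.71 [120. 213.  25.  16.] [0.4668 0.3514] 0.52
vial scene 0.72 [339. 181.  11.  26.] [0.4551 0.2182] 0.24
vial scene 0.61 [275. 186.  13.  30.] [0.4798 0.069 ] 0.09
bottle top 0.93 [122. 211.  27.  18.] [0.4642 0.3453] 0.09
   both [0.4638 0.3442] 0.18
bottle top 0.67 [327. 210.  24.  19.] [ 0.4783 -0.1933] 0.06
   both [ 0.4786 -0.1941] 0.17
bottle scene 0.86 [166. 174.  23.  35.] [ 0.481  -0.1935] 0.1
bottle scene 0.59 [395. 185.  23.  40.] [0.4623 0.3445] 0.09
stopper scene 0.51 [216. 186.  14.  17.] [ 0.4858 -0.0713] 0.06
dish top 0.93 [331. 158.  39.  38.] [ 0.624  -0.2121] 0.08
   both [ 0.6212 -0.2108] 0.14
dish scene 0.91 [146. 231.  48.  44.] [ 0.6209 -0.211 ] 0.06
rack top 0.59 [248. 148.  60.  31.] [ 0.6448  0.0114 -0.2074] 0.2
tray top 0.83 [174. 154.  59.  33.] [0.6289 0.2168 0.1706] 0.06
   both [0.6281 0.2169 0.1675] 0.12
tray scene 0.71 [338. 248.  78.  40.] [0.6278 0.2168 0.1738] 0.06
beaker top 0.64 [392. 216.  27.  19.] [ 0.4685 -0.3589] 0.11
   both [ 0.4681 -0.3594] 0.29
beaker scene 0.58 [102. 169.  21.  31.] [ 0.4687 -0.3571] 0.18
```

apply_moves([
  [-1,-0.5,0],
  [-1,-0.5,0],
  [-1,-0.5,0],
  [-1,-0.5,0],
  [-1,-0.5,0],
  [-1,-0.5,0],
  [-1,-0.5,0],
  [-1,-0.5,0],
  [-1,-0.5,0],
], twist=[0.362,0.362,0.362,0.362,0.362,0.362,0.362,0.362,0.362], fingers=[0,0,0,0,0,0,0,0,0], squeeze=25)

```text
time: 2.6
position: [0.2865, 0.4294, 0.2313]
ee_rot: [-0.0, 0.707, 0.707, 0.0]
force: [-0.2, 0.1, -0.2]
width: 1.002
gripper_force: 0.0
```

apply_moves([
  [-0.87,0.72,0],
  [-0.87,0.72,0],
  [-0.87,0.72,0],
  [-0.87,0.72,0],
], twist=[0,0,0,0], fingers=[0,0,0,0])

```text
time: 3.0
position: [0.3445, 0.3596, 0.2314]
ee_rot: [-0.0, 0.707, 0.707, 0.0]
force: [0.2, 0.1, 0.6]
width: 1.001
gripper_force: 0.0
```

apply_moves([
  [-0.87,0.72,0],
  [-0.87,0.72,0],
  [-0.87,0.72,0],
  [-0.87,0.72,0],
], twist=[0,0,0,0], fingers=[0,0,0,0])

```text
time: 3.4
position: [0.4016, 0.2908, 0.2312]
ee_rot: [-0.0, 0.707, 0.707, -0.0]
force: [0.1, 0.2, -0.4]
width: 1.002
gripper_force: 0.0
```

apply_moves([
  [-0.87,0.72,0],
  [-0.87,0.72,0],
  [-0.87,0.72,0],
  [-0.87,0.72,0],
], twist=[0,0,0,0], fingers=[0,0,0,0])

```text
time: 3.8
position: [0.4589, 0.2217, 0.2311]
ee_rot: [-0.001, 0.707, 0.708, -0.0]
force: [-1.0, -0.1, -0.1]
width: 1.001
gripper_force: 0.0
```

Run:
```python
from h import *
c=cal("wrist"); a=r.read_camera("wrist").copy()
sc=cal("scene")
r.read_camera("scene")
for d in r.cut_out("vial_a","scene"):print("scene",np.round(d["box"]),d["p"])
for d in r.cut_out("vial_a","wrist"):
    b=d["box"]; x,f=fit("vial",[(c,d["mask"])],ray(c,b[0],b[1],.034)[:2]); print(round(d["p"],2),np.round(b),np.round(x,4),round(f,2))
    cv2.polylines(a,cv2.findContours(d["mask"].astype(np.uint8),0,2)[0],1,(255,0,0))
    h=cv2.convexHull(proj(c,M["vial"]+[*x,0]).astype(np.int32)); cv2.polylines(a,[h],1,(0,255,0))
print(r.get_state()["position"], c["R"][:,2])
cv2.imwrite("pics/w1.png",a[:,:,::-1])
```

```text
scene [340. 180.  12.  29.] 0.74
scene [275. 184.  13.  27.] 0.73
0.72 [276. 279.  19.  46.] [0.478 0.07 ] 0.07
0.6 [260. 174.  24.  31.] [0.4576 0.2185] 0.06
[0.45841129 0.22209608 0.23126658] [ 2.00081783e-04 -2.96214495e-01 -9.55121423e-01]
```

View pics/w1.png

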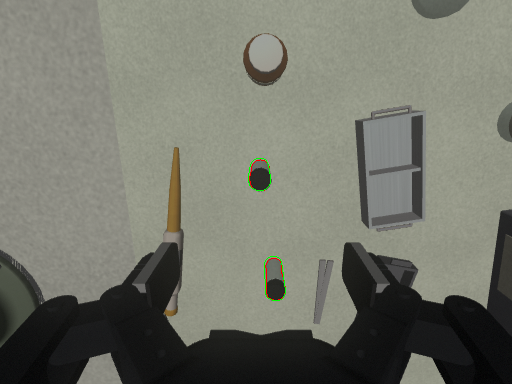

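The wrist view shows the loose vials at (260,174) and (276,279), with outlines that match the fits: vial_a at (0.4576, 0.2185) and vial_b at (0.478, 0.070).

apply_moves([
  [-0.045,-0.01,0.9],
  [-0.045,-0.01,0.9],
  [-0.045,-0.01,0.9],
  [-0.045,-0.01,0.9],
], twist=[0,0,0,0], fingers=[0,0,0,0])

```text
time: 4.4
position: [0.4584, 0.2179, 0.1598]
ee_rot: [-0.0, 0.706, 0.708, -0.0]
force: [0.6, -0.3, -0.5]
width: 1.0
gripper_force: 0.0
```

apply_moves([
  [0,0,0.5],
  [0,0,0.9],
  [0,0,0.9],
  [0,0,0.9],
], twist=[0,0,0,0], fingers=[0,0,0,0])

```text
time: 4.8
position: [0.4595, 0.2177, 0.0888]
ee_rot: [0.0, 0.707, 0.708, 0.001]
force: [0.8, 0.3, -0.1]
width: 1.0
gripper_force: 0.0
```

apply_moves([
  [0,0,0.4],
  [0,0,0.76],
  [0,0,0.76],
  [0,0,0.76],
], twist=[0,0,0,0], fingers=[0,0,0,0.3])

```text
time: 5.2
position: [0.46, 0.2176, 0.0284]
ee_rot: [0.0, 0.707, 0.707, 0.001]
force: [-0.9, -0.4, -0.2]
width: 0.857
gripper_force: 0.0
```

apply_moves([
  [0,0,0],
  [0,0,0],
  [0,0,0],
  [0,0,0],
  [0,0,0],
  [0,0,0],
  [0,0,0],
  [0,0,0],
  [0,0,0],
], twist=[0,0,0,0,0,0,0,0,0], fingers=[0.5,0.6,0.7,0.8,1,1,1,1,1])

```text
time: 6.1
position: [0.4595, 0.2174, 0.0275]
ee_rot: [0.0, 0.707, 0.707, 0.001]
force: [-0.9, 0.8, 7.5]
width: 0.287
gripper_force: 27.5
```

apply_moves([
  [0,0,-0.2],
  [0,0,-0.6],
  [0,0,-1],
  [0,0,-1],
  [0,0,-1],
], twist=[0,0,0,0,0], fingers=[1,1,1,1,1])

```text
time: 6.6
position: [0.4592, 0.2173, 0.1071]
ee_rot: [0.0, 0.707, 0.707, 0.001]
force: [0.5, 0.0, -0.5]
width: 0.285
gripper_force: 27.0
```

apply_moves([
  [-0.2,0.3,-0.3],
  [-0.6,0.7,-0.3],
  [-0.67,0.81,-0.3],
  [-0.67,0.81,-0.3],
], twist=[0,0,0,0], fingers=[1,1,1,1])

```text
time: 7.0
position: [0.5238, 0.1624, 0.129]
ee_rot: [-0.001, 0.708, 0.706, -0.001]
force: [0.5, 0.4, 0.1]
width: 0.282
gripper_force: 27.0
```

apply_moves([
  [-0.3,0.4,0],
  [-0.67,0.81,0],
  [-0.67,0.81,0],
  [-0.67,0.81,0],
], twist=[0,0,0,0], fingers=[1,1,1,1])

```text
time: 7.4
position: [0.5868, 0.1103, 0.1288]
ee_rot: [-0.001, 0.707, 0.707, -0.001]
force: [0.7, 0.5, -0.6]
width: 0.282
gripper_force: 27.0
```

apply_moves([
  [-0.3,0.4,0],
  [-0.55,0.7,0],
  [-0.67,0.81,0],
  [-0.67,0.81,0],
  [-0.67,0.81,0],
], twist=[0,0,0,0,0], fingers=[1,1,1,1,1])

```text
time: 7.9
position: [0.6513, 0.0579, 0.1298]
ee_rot: [-0.001, 0.706, 0.708, -0.001]
force: [-0.0, 0.5, -0.9]
width: 0.282
gripper_force: 27.0
```

Run:
```python
from h import *
c=cal("wrist"); a=r.read_camera("wrist").copy()
cs=cal("scene"); s=r.read_camera("scene").copy()
obs=[]
for n,cc in(("wrist",c),("scene",cs)):
    for d in r.cut_out("rack",n):
        x,f=fit("rack",[(cc,d["mask"])],[.645,.0114,-.2]); print(n,round(d["p"],2),np.round(d["box"]),np.round(x,4),round(f,2))
    for d in r.cut_out("racked_vial",n):
        b=d["box"]; x,f=fit("vial",[(cc,d["mask"])],ray(cc,b[0],b[1],.038)[:2],.004); print("  vial",n,round(d["p"],2),np.round(b),np.round(x,4),round(f,2))
    im=a if n=="wrist" else s
    for p in((.645,.0114,-.2074),):
        for h in(0,.026):
            q=(box(.05,.142,h)[1::2][[0,1,3,2]])@R.from_euler("z",p[2]).as_matrix().T+[p[0],p[1],0]
            cv2.polylines(im,[np.round(proj(cc,q)).astype(np.int32)],1,(0,255,0))
print(r.get_state()["position"],r.get_state()["width"])
cv2.imwrite("pics/w2.png",np.vstack([a[100:,:,::-1],cv2.resize(s[170:300,100:356,::-1],None,fx=2,fy=2)]))
```

```text
wrist 0.67 [263. 195.  69.  74.] [ 0.6447  0.0165 -0.1943] 1.33
  vial wrist 0.47 [242. 311.  21.  16.] [ 0.6366 -0.031 ] 7.93
  vial wrist 0.35 [237.  54. 112. 105.] [0.6166 0.1856] 0.78
scene 0.72 [244. 249.  70.  40.] [ 0.6451  0.0127 -0.1914] 0.21
  vial scene 0.57 [225. 236.  12.  24.] [ 0.6346 -0.0302] 0.2
[0.65266149 0.0572851  0.13069841] 0.284219779138176
```

View pics/w2.png

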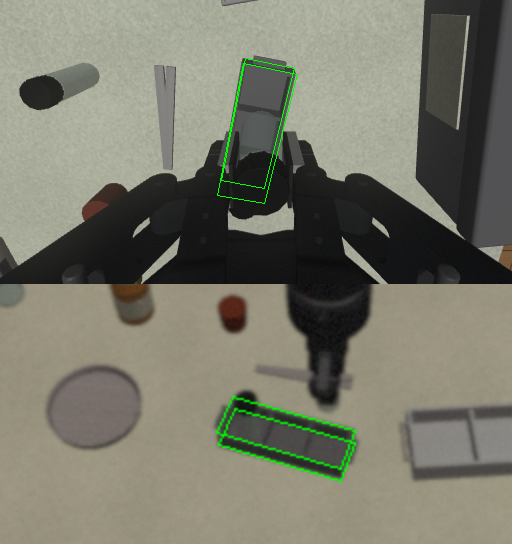

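The vial is held over the +y cell. The rack outline at (0.645, 0.012, -0.20) matches both views, so I'll lower it.

apply_moves([
  [0,0.01,0.3],
  [0,0.01,0.6],
  [0,0.01,0.8],
  [0,0.01,0.8],
], twist=[0,0,0,0], fingers=[1,1,1,1])

```text
time: 8.6
position: [0.6516, 0.0568, 0.0639]
ee_rot: [-0.002, 0.707, 0.707, -0.002]
force: [-0.3, -0.2, -0.9]
width: 0.282
gripper_force: 27.0
```

apply_moves([
  [0,0,0.15],
  [0,0,0.25],
  [0,0,0.33],
  [0,0,0.38],
  [0,0,0.4],
  [0,0,0.41],
  [0,0,0.41],
], twist=[0,0,0,0,0,0,0], fingers=[1,1,1,1,1,1,1])

```text
time: 9.3
position: [0.6542, 0.0565, 0.0339]
ee_rot: [0.0, 0.707, 0.707, 0.0]
force: [0.2, -0.7, -1.0]
width: 0.283
gripper_force: 27.0
```

apply_moves([
  [0,0,0.01],
  [0,0,0.02],
  [0,0,0.02],
], twist=[0,0,0], fingers=[1,1,1])

```text
time: 9.6
position: [0.654, 0.0565, 0.0321]
ee_rot: [0.0, 0.707, 0.707, 0.0]
force: [-0.1, 0.6, -0.1]
width: 0.284
gripper_force: 27.0
```

apply_moves([
  [0,0,0.01],
  [0,0,0.01],
], twist=[0,0], fingers=[1,1])

```text
time: 9.8
position: [0.6541, 0.0565, 0.0315]
ee_rot: [0.0, 0.707, 0.707, 0.0]
force: [0.6, 0.5, 1.3]
width: 0.284
gripper_force: 27.0
```

apply_moves([
  [0,0,0],
  [0,0,0],
  [0,0,0],
  [0,0,0],
  [0,0,0],
  [0,0,0],
], twist=[0,0,0,0,0,0], fingers=[0.68,0.64,0.55,0.45,0.35,0.3])

```text
time: 10.4
position: [0.654, 0.0565, 0.0312]
ee_rot: [-0.0, 0.707, 0.707, -0.0]
force: [-0.4, 0.3, 0.3]
width: 0.702
gripper_force: 0.0
```

apply_moves([
  [0,0,-0.3],
  [0,0,-0.8],
  [0,0,-1],
  [0,0,-1],
], twist=[0,0,0,0], fingers=[0.3,0.3,0.2,0])

```text
time: 10.8
position: [0.6564, 0.0565, 0.1147]
ee_rot: [0.002, 0.707, 0.707, 0.002]
force: [-0.3, 0.2, -0.6]
width: 0.946
gripper_force: 0.0
```

apply_moves([
  [0.06,-0.7,-0.2],
  [0.06,-0.8,-0.2],
  [0.06,-0.8,-0.2],
], twist=[0,0,0], fingers=[0,0,0])

```text
time: 11.1
position: [0.5868, 0.0616, 0.1261]
ee_rot: [-0.001, 0.707, 0.708, -0.001]
force: [0.3, -0.6, 0.2]
width: 1.001
gripper_force: 0.0
```

apply_moves([
  [0.06,-0.7,0],
  [0.06,-0.8,0],
  [0.06,-0.8,0],
], twist=[0,0,0], fingers=[0,0,0])

```text
time: 11.4
position: [0.5238, 0.0662, 0.1262]
ee_rot: [-0.001, 0.707, 0.707, -0.001]
force: [0.5, 0.4, -0.0]
width: 0.999
gripper_force: 0.0
```

apply_moves([
  [0.05,-0.6,0],
  [0.05,-0.6,0],
  [0.05,-0.6,0],
], twist=[0,0,0], fingers=[0,0,0])

```text
time: 11.7
position: [0.4786, 0.07, 0.127]
ee_rot: [0.0, 0.707, 0.707, 0.0]
force: [0.6, -1.0, -0.2]
width: 1.001
gripper_force: 0.0
```

Run:
```python
from h import *
c=cal("wrist"); a=r.read_camera("wrist"); cs=cal("scene"); s=r.read_camera("scene")
for n,cc in(("wrist",c),("scene",cs)):
    for d in r.cut_out("vial_a",n):
        b=d["box"]; x,f=fit("vial",[(cc,d["mask"])],ray(cc,b[0],b[1],.038)[:2]); print(n,round(d["p"],2),np.round(b),np.round(x,4),round(f,2))
print(r.get_state()["position"])
cv2.imwrite("pics/s3.png",np.vstack([a[150:,:,::-1],cv2.resize(s[150:300,100:356,::-1],None,fx=2,fy=2)]))
```

```text
wrist 0.83 [260. 200.  31.  51.] [0.4781 0.0697] 0.09
wrist 0.55 [465. 215.  76.  53.] [0.6572 0.0552] 0.07
scene 0.84 [263. 248.  12.  23.] [0.6511 0.0575] 0.09
scene 0.7 [275. 183.  19.  25.] [0.4789 0.0689] 0.12
scene 0.36 [146. 231.  51.  44.] [ 0.6529 -0.2134] 0.81
[0.48025932 0.06983038 0.12765801]
```

View pics/s3.png

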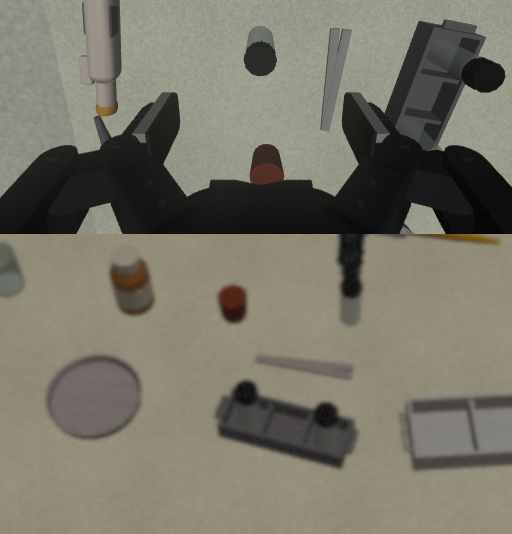

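Vial_a stands upright in the +y cell, its cap at about (326,413) in the lower half. Vial_b is under the open gripper, at (260,200) in the full wrist view.

apply_moves([
  [0,0,0.5],
  [0,0,0.7],
  [0,0,0.7],
], twist=[0,0,0], fingers=[0,0,0])

```text
time: 12.2
position: [0.4772, 0.0698, 0.0693]
ee_rot: [-0.001, 0.707, 0.707, -0.001]
force: [0.0, -0.8, 0.2]
width: 1.001
gripper_force: 0.0
```

apply_moves([
  [0,0,0.3],
  [0,0,0.55],
  [0,0,0.55],
  [0,0,0.55],
  [0,0,0.55],
  [0,0,0.55],
  [0,0,0.55],
  [0,0,0.55],
  [0,0,0.55],
], twist=[0,0,0,0,0,0,0,0,0], fingers=[0,0.3,0.5,0.6,0.7,0.8,1,1,1])

```text
time: 13.1
position: [0.4793, 0.07, 0.0285]
ee_rot: [0.001, 0.707, 0.707, 0.001]
force: [0.7, -0.7, 6.5]
width: 0.282
gripper_force: 27.6
```

apply_moves([
  [0,0,0],
  [0,0,0],
], twist=[0,0], fingers=[1,1])

```text
time: 13.3
position: [0.4793, 0.07, 0.0285]
ee_rot: [0.001, 0.707, 0.707, 0.001]
force: [0.4, 1.0, 5.6]
width: 0.284
gripper_force: 27.6
```

apply_moves([
  [0,0,-0.2],
  [0,0,-0.6],
  [0,0,-1],
  [0,0,-1],
], twist=[0,0,0,0], fingers=[1,1,1,1])

```text
time: 13.7
position: [0.4811, 0.07, 0.1113]
ee_rot: [0.003, 0.707, 0.707, 0.003]
force: [0.6, -1.0, -0.5]
width: 0.282
gripper_force: 27.1
```

apply_moves([
  [-0.1,0.3,-0.3],
  [-0.24,0.69,-0.3],
  [-0.24,0.69,-0.3],
], twist=[0,0,0], fingers=[1,1,1])

```text
time: 14.0
position: [0.5377, 0.0496, 0.1321]
ee_rot: [0.002, 0.707, 0.707, 0.002]
force: [0.1, -0.1, 0.4]
width: 0.283
gripper_force: 27.1
```

apply_moves([
  [-0.15,0.45,0],
  [-0.24,0.69,0],
  [-0.24,0.69,0],
], twist=[0,0,0], fingers=[1,1,1])

```text
time: 14.3
position: [0.5901, 0.0308, 0.1304]
ee_rot: [0.0, 0.707, 0.707, 0.0]
force: [0.7, -0.4, -0.1]
width: 0.287
gripper_force: 27.1
```

apply_moves([
  [-0.15,0.45,0],
  [-0.24,0.69,0],
  [-0.24,0.69,0],
  [-0.24,0.69,0],
  [-0.24,0.69,0],
], twist=[0,0,0,0,0], fingers=[1,1,1,1,1])

```text
time: 14.8
position: [0.6417, 0.0132, 0.1307]
ee_rot: [-0.001, 0.707, 0.708, -0.001]
force: [-0.4, -0.8, -0.4]
width: 0.283
gripper_force: 27.1
```

Good. I'll lower it with a correction of 2 mm in x and 1 mm in y.

apply_moves([
  [-0.01,0.02,0.3],
  [-0.01,0.02,0.6],
  [-0.01,0.02,0.8],
  [-0.01,0.02,0.8],
], twist=[0,0,0,0], fingers=[1,1,1,1])

```text
time: 15.2
position: [0.6419, 0.0125, 0.0648]
ee_rot: [-0.002, 0.707, 0.708, -0.002]
force: [-0.8, -0.0, -1.4]
width: 0.283
gripper_force: 27.1
```

apply_moves([
  [0,0,0.15],
  [0,0,0.25],
  [0,0,0.33],
  [0,0,0.37],
  [0,0,0.39],
  [0,0,0.4],
  [0,0,0.4],
  [0,0,0.4],
], twist=[0,0,0,0,0,0,0,0], fingers=[1,1,1,1,1,1,1,1])

```text
time: 16.0
position: [0.6455, 0.0117, 0.0356]
ee_rot: [0.0, 0.707, 0.707, 0.0]
force: [-0.1, -0.6, -0.8]
width: 0.285
gripper_force: 27.1
```

apply_moves([
  [0,0,0.01],
  [0,0,0.01],
], twist=[0,0], fingers=[1,1])

```text
time: 16.2
position: [0.6452, 0.0117, 0.0345]
ee_rot: [0.0, 0.707, 0.707, 0.0]
force: [0.9, -0.2, -1.4]
width: 0.284
gripper_force: 27.1
```

apply_moves([
  [0,0,0.01],
  [0,0,0.02],
  [0,0,0.02],
], twist=[0,0,0], fingers=[1,1,1])

```text
time: 16.5
position: [0.6451, 0.0117, 0.0327]
ee_rot: [-0.0, 0.707, 0.707, -0.0]
force: [0.6, 0.3, -0.8]
width: 0.286
gripper_force: 27.1
```

apply_moves([
  [0,0,0.01],
  [0,0,0.01],
], twist=[0,0], fingers=[1,1])

```text
time: 16.7
position: [0.6452, 0.0117, 0.0326]
ee_rot: [0.0, 0.707, 0.707, -0.0]
force: [-1.3, 0.5, 4.5]
width: 0.283
gripper_force: 27.4
```

apply_moves([
  [0,0,0],
  [0,0,0],
  [0,0,0],
  [0,0,0],
  [0,0,0],
  [0,0,0],
], twist=[0,0,0,0,0,0], fingers=[0.68,0.64,0.55,0.45,0.35,0.3])

```text
time: 17.3
position: [0.6452, 0.0117, 0.032]
ee_rot: [-0.0, 0.707, 0.707, -0.0]
force: [-0.2, 1.1, 0.2]
width: 0.701
gripper_force: 0.0
```

apply_moves([
  [0,0,-0.3],
  [0,0,-0.8],
  [0,0,-1],
  [0,0,-1],
], twist=[0,0,0,0], fingers=[0.3,0.3,0.2,0])

```text
time: 17.7
position: [0.6476, 0.0115, 0.1154]
ee_rot: [0.002, 0.707, 0.707, 0.002]
force: [-0.2, 0.1, 0.4]
width: 0.945
gripper_force: 0.0
```

apply_moves([
  [0.4,-0.2,-0.5],
  [0.83,-0.45,-0.5],
  [0.83,-0.45,-0.5],
], twist=[0,0,0], fingers=[0,0,0])

```text
time: 18.0
position: [0.6066, 0.0818, 0.152]
ee_rot: [-0.001, 0.705, 0.709, -0.0]
force: [-0.4, -0.8, -0.4]
width: 1.002
gripper_force: 0.0
```

apply_moves([
  [0.5,-0.25,0],
  [0.83,-0.45,0],
  [0.83,-0.45,0],
], twist=[0,0,0], fingers=[0,0,0])

```text
time: 18.3
position: [0.5701, 0.1469, 0.1504]
ee_rot: [-0.002, 0.705, 0.709, -0.001]
force: [0.3, -0.3, -0.8]
width: 1.0
gripper_force: 0.0
```

apply_moves([
  [0.5,-0.25,0],
  [0.83,-0.45,0],
  [0.83,-0.45,0],
], twist=[0,0,0], fingers=[0,0,0])

```text
time: 18.6
position: [0.5349, 0.2126, 0.1507]
ee_rot: [-0.001, 0.706, 0.709, -0.001]
force: [0.6, -0.6, 0.4]
width: 0.998
gripper_force: 0.0
```

apply_moves([
  [0.5,-0.25,0],
  [0.83,-0.45,0],
  [0.83,-0.45,0],
], twist=[0,0,0], fingers=[0,0,0])

```text
time: 18.9
position: [0.4996, 0.2786, 0.151]
ee_rot: [-0.001, 0.706, 0.709, -0.001]
force: [-0.0, -0.6, -0.9]
width: 0.998
gripper_force: 0.0
```

apply_moves([
  [0.5,-0.25,0],
  [0.83,-0.46,0],
  [0.83,-0.46,0],
  [0.83,-0.46,0],
], twist=[0,0,0,0], fingers=[0,0,0,0])

```text
time: 19.3
position: [0.4648, 0.3427, 0.1513]
ee_rot: [0.0, 0.707, 0.707, -0.001]
force: [0.7, -0.2, -0.5]
width: 1.0
gripper_force: 0.0
```

Run:
```python
from h import *
c=cal("wrist"); a=r.read_camera("wrist"); cs=cal("scene"); s=r.read_camera("scene")
for n,cc in(("wrist",c),("scene",cs)):
    for d in r.cut_out("bottle_a",n):
        b=d["box"]; x,f=fit("bottle",[(cc,d["mask"])],ray(cc,b[0],b[1],.044)[:2]); print(n,round(d["p"],2),np.round(b),np.round(x,4),round(f,2))
print(r.get_state()["position"])
cv2.imwrite("pics/s4.png",np.vstack([a[100:,:,::-1],cv2.resize(s[150:300,180:436,::-1],None,fx=2,fy=2)]))
```

```text
wrist 0.72 [261. 189.  54.  68.] [0.4629 0.3458] 0.05
scene 0.95 [396. 184.  22.  37.] [0.463 0.345] 0.06
scene 0.59 [165. 171.  22.  38.] [ 0.4795 -0.1935] 0.06
[0.46510001 0.34227296 0.15180975]
```

View pics/s4.png

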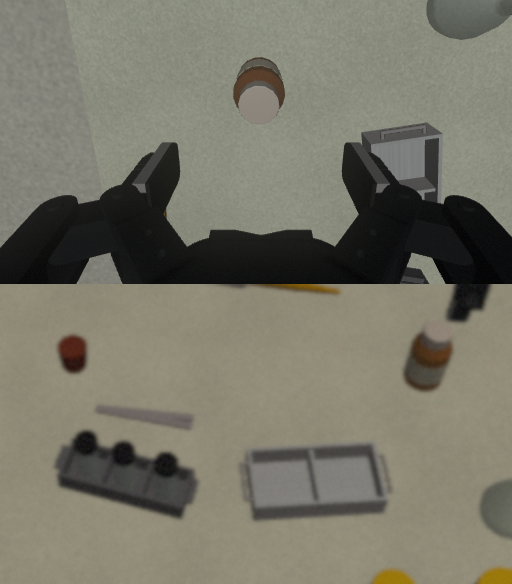

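All three rack vials stand upright, with caps at (85,442), (122,453) and (166,465). The bottle is under the gripper at (0.463, 0.3455).

apply_moves([
  [0.04,-0.02,0.4],
  [0.04,-0.02,0.8],
  [0.04,-0.02,0.8],
  [0.04,-0.02,0.8],
], twist=[0,0,0,0], fingers=[0,0,0,0], squeeze=40)

```text
time: 19.9
position: [0.4627, 0.3459, 0.0881]
ee_rot: [-0.0, 0.707, 0.707, -0.001]
force: [0.2, -0.2, -0.1]
width: 1.002
gripper_force: 0.0
```

apply_moves([
  [0,0,0.4],
  [0,0,0.73],
  [0,0,0.73],
  [0,0,0.73],
  [0,0,0.73],
  [0,0,0.73],
  [0,0,0.73],
  [0,0,0.73],
  [0,0,0.73],
  [0,0,0.73],
], twist=[0,0,0,0,0,0,0,0,0,0], fingers=[0,0,0,0.2,0.35,0.5,1,1,1,1])

```text
time: 20.9
position: [0.464, 0.3476, 0.0318]
ee_rot: [0.001, 0.707, 0.707, 0.002]
force: [-1.0, -1.4, 6.4]
width: 0.525
gripper_force: 41.5
```

apply_moves([
  [0,0,0],
  [0,0,0],
  [0,0,-0.1],
  [0,0,-0.2],
], twist=[0,0,0,0], fingers=[1,1,1,1])

```text
time: 21.3
position: [0.4625, 0.3468, 0.0466]
ee_rot: [0.0, 0.707, 0.707, 0.0]
force: [-0.4, 0.4, -0.8]
width: 0.521
gripper_force: 41.1
```

apply_moves([
  [0,0,-0.3],
  [0,0,-0.7],
  [0,0,-1],
  [0,0,-1],
], twist=[0,0,0,0], fingers=[1,1,1,1])

```text
time: 21.7
position: [0.465, 0.3482, 0.1301]
ee_rot: [0.001, 0.707, 0.707, 0.003]
force: [1.2, 0.9, -0.2]
width: 0.523
gripper_force: 41.1
```

apply_moves([
  [-0.15,0.3,0],
  [-0.4,0.67,0],
  [-0.4,0.67,0],
], twist=[0,0,0], fingers=[1,1,1])

```text
time: 22.0
position: [0.5193, 0.3128, 0.1253]
ee_rot: [0.001, 0.708, 0.706, 0.0]
force: [-0.0, 0.4, -1.7]
width: 0.523
gripper_force: 41.3
```

apply_moves([
  [-0.2,0.4,0],
  [-0.4,0.67,0],
  [-0.4,0.67,0],
], twist=[0,0,0], fingers=[1,1,1])

```text
time: 22.3
position: [0.5719, 0.2809, 0.1249]
ee_rot: [0.0, 0.708, 0.706, -0.0]
force: [-1.4, -0.1, 0.3]
width: 0.522
gripper_force: 41.4
```

apply_moves([
  [-0.2,0.4,0],
  [-0.35,0.6,0],
  [-0.4,0.66,0],
  [-0.4,0.66,0],
  [-0.4,0.66,0],
], twist=[0,0,0,0,0], fingers=[1,1,1,1,1])

```text
time: 22.8
position: [0.6211, 0.2516, 0.1252]
ee_rot: [-0.001, 0.707, 0.708, -0.001]
force: [-1.0, 0.5, -1.5]
width: 0.519
gripper_force: 41.5
```

apply_moves([
  [0,0,0.3],
  [0,0,0.6],
  [0,0,0.75],
  [0,0,0.75],
], twist=[0,0,0,0], fingers=[1,1,1,1])

```text
time: 23.2
position: [0.6201, 0.2512, 0.0636]
ee_rot: [-0.001, 0.706, 0.708, -0.002]
force: [-0.2, 0.6, -0.3]
width: 0.524
gripper_force: 41.6
```

apply_moves([
  [0,0,0.12],
  [0,0,0.22],
  [0,0,0.28],
  [0,0,0.32],
  [0,0,0.35],
  [0,0,0.35],
  [0,0,0.35],
], twist=[0,0,0,0,0,0,0], fingers=[1,1,1,1,1,1,1])

```text
time: 23.9
position: [0.6228, 0.2509, 0.0379]
ee_rot: [0.0, 0.707, 0.707, 0.0]
force: [-0.2, 0.2, -0.6]
width: 0.518
gripper_force: 41.6
```

apply_moves([
  [0,0,0.01],
  [0,0,0.01],
], twist=[0,0], fingers=[1,1])

```text
time: 24.1
position: [0.6227, 0.2509, 0.037]
ee_rot: [0.0, 0.707, 0.707, 0.0]
force: [-1.4, -0.0, -1.3]
width: 0.524
gripper_force: 41.6
```

apply_moves([
  [0,0,0.01],
  [0,0,0.01],
], twist=[0,0], fingers=[1,1])

```text
time: 24.3
position: [0.6226, 0.2509, 0.0361]
ee_rot: [-0.0, 0.707, 0.707, -0.0]
force: [-0.1, -0.4, -1.1]
width: 0.524
gripper_force: 41.6
```

apply_moves([
  [0,0,0.01],
  [0,0,0.01],
], twist=[0,0], fingers=[1,1])

```text
time: 24.5
position: [0.6227, 0.2509, 0.0359]
ee_rot: [0.0, 0.707, 0.707, 0.0]
force: [-2.3, -1.0, 5.6]
width: 0.522
gripper_force: 42.0
```

apply_moves([
  [0,0,0.01],
  [0,0,0.01],
], twist=[0,0], fingers=[1,1])

```text
time: 24.7
position: [0.6227, 0.2509, 0.0359]
ee_rot: [0.0, 0.707, 0.707, 0.0]
force: [-3.6, -1.7, 8.8]
width: 0.523
gripper_force: 42.6
```

apply_moves([
  [0,0,0],
  [0,0,0],
  [0,0,0],
  [0,0,0],
  [0,0,0],
], twist=[0,0,0,0,0], fingers=[0.46,0.4,0.3,0.2,0.1])

```text
time: 25.2
position: [0.6227, 0.2509, 0.0343]
ee_rot: [-0.0, 0.707, 0.707, -0.0]
force: [-0.5, -0.6, -0.5]
width: 0.9
gripper_force: 0.0
```

apply_moves([
  [0,0,-0.3],
  [0,0,-0.8],
  [0,0,-1],
  [0,0,-1],
], twist=[0,0,0,0], fingers=[0,0,0,0])

```text
time: 25.6
position: [0.625, 0.2516, 0.1179]
ee_rot: [0.002, 0.707, 0.707, 0.003]
force: [1.1, -1.4, -1.1]
width: 1.003
gripper_force: 0.0
```

apply_moves([
  [0,0,-0.4],
  [-0.5,-0.15,-0.5],
  [-0.93,-0.3,-0.5],
  [-0.93,-0.3,-0.5],
], twist=[0,0,0,0], fingers=[0,0,0,0])

```text
time: 26.0
position: [0.5966, 0.1729, 0.1532]
ee_rot: [-0.001, 0.708, 0.706, -0.002]
force: [-0.1, 0.6, 0.0]
width: 1.001
gripper_force: 0.0
```

apply_moves([
  [-0.5,-0.15,0],
  [-0.93,-0.3,0],
  [-0.93,-0.3,0],
], twist=[0,0,0], fingers=[0,0,0])

```text
time: 26.3
position: [0.5728, 0.0992, 0.153]
ee_rot: [-0.001, 0.708, 0.706, -0.002]
force: [0.5, -0.2, 0.2]
width: 1.0
gripper_force: 0.0
```

apply_moves([
  [-0.5,-0.15,0],
  [-0.93,-0.3,0],
  [-0.93,-0.3,0],
], twist=[0,0,0], fingers=[0,0,0])

```text
time: 26.6
position: [0.5496, 0.0255, 0.1534]
ee_rot: [-0.001, 0.708, 0.706, -0.001]
force: [-0.2, 0.7, 0.6]
width: 1.0
gripper_force: 0.0
```

apply_moves([
  [-0.5,-0.15,0],
  [-0.93,-0.3,0],
  [-0.93,-0.3,0],
], twist=[0,0,0], fingers=[0,0,0])

```text
time: 26.9
position: [0.5263, -0.0485, 0.1537]
ee_rot: [-0.0, 0.708, 0.706, -0.001]
force: [0.6, 0.2, -0.2]
width: 0.995
gripper_force: 0.0
```

apply_moves([
  [-0.5,-0.15,0],
  [-0.93,-0.3,0],
  [-0.93,-0.3,0],
], twist=[0,0,0], fingers=[0,0,0])

```text
time: 27.2
position: [0.503, -0.1229, 0.154]
ee_rot: [-0.0, 0.708, 0.706, -0.0]
force: [0.7, -0.1, 0.1]
width: 0.997
gripper_force: 0.0
```

apply_moves([
  [-0.5,-0.15,0],
  [-0.93,-0.3,0],
  [-0.93,-0.3,0],
  [-0.93,-0.3,0],
], twist=[0,0,0,0], fingers=[0,0,0,0])

```text
time: 27.6
position: [0.4797, -0.1946, 0.1541]
ee_rot: [-0.0, 0.707, 0.707, 0.001]
force: [0.2, 0.1, -0.0]
width: 1.001
gripper_force: 0.0
```

Run:
```python
from h import *
c=cal("wrist"); a=r.read_camera("wrist"); cs=cal("scene"); s=r.read_camera("scene")
for n,cc in(("wrist",c),("scene",cs)):
    for k in("bottle","stopper"):
      for d in r.cut_out(dict(bottle="bottle_a",stopper="stopper")[k],n):
        b=d["box"]; x,f=fit(k,[(cc,d["mask"])],ray(cc,b[0],b[1],.03)[:2]); print(k,n,round(d["p"],2),np.round(b),np.round(x,4),round(f,2))
print(r.get_state()["position"],r.get_state()["joint_pos"])
cv2.imwrite("pics/s5.png",np.vstack([a[100:,:,::-1],cv2.resize(s[150:300,180:436,::-1],None,fx=2,fy=2)]))
```

```text
bottle wrist 0.58 [259. 194.  54.  68.] [ 0.4779 -0.1929] 0.06
stopper wrist 0.65 [266.  47.  46.  51.] [ 0.4851 -0.0713] 0.04
bottle scene 0.7 [356. 239.  21.  39.] [0.6195 0.2496] 0.09
bottle scene 0.61 [167. 172.  18.  33.] [ 0.4781 -0.1942] 0.09
stopper scene 0.79 [216. 185.  14.  18.] [ 0.4844 -0.0733] 0.23
[ 0.4793965  -0.19445244  0.15441289] [-5.28236929e-01  3.33546280e-01 -3.93398267e-01  8.44046761e-01
  2.41404631e-04  1.04001364e+00]
```

View pics/s5.png

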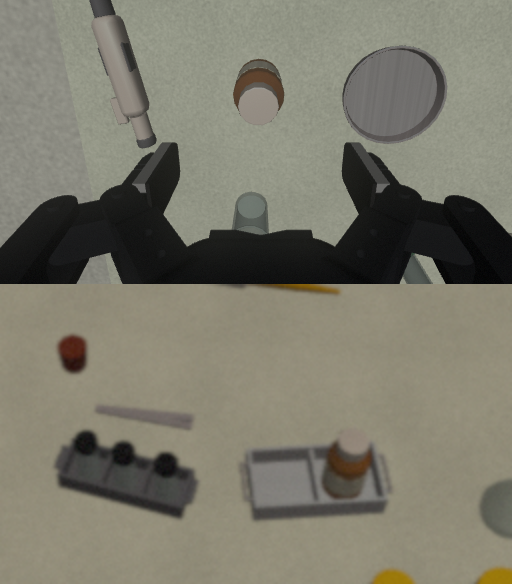

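Bottle_a stands in its bay, at about (348,465). Bottle_b is centred under the gripper, and the beaker and dish are clear of it.

apply_moves([
  [0.01,-0.02,0.4],
  [0.01,-0.02,0.8],
  [0.01,-0.02,0.8],
  [0.01,-0.02,0.8],
], twist=[0,0,0,0], fingers=[0,0,0,0], squeeze=40)

```text
time: 28.3
position: [0.4772, -0.1942, 0.0906]
ee_rot: [-0.001, 0.707, 0.708, -0.0]
force: [-0.3, 0.4, 0.4]
width: 1.0
gripper_force: 0.0
```

apply_moves([
  [0,0,0.4],
  [0,0,0.75],
  [0,0,0.75],
  [0,0,0.75],
  [0,0,0.75],
  [0,0,0.75],
  [0,0,0.75],
  [0,0,0.75],
  [0,0,0.75],
  [0,0,0.75],
], twist=[0,0,0,0,0,0,0,0,0,0], fingers=[0,0,0,0.2,0.35,0.5,1,1,1,1])

```text
time: 29.3
position: [0.4786, -0.1956, 0.0325]
ee_rot: [0.002, 0.707, 0.707, 0.0]
force: [-0.8, 0.0, 6.2]
width: 0.523
gripper_force: 40.5
```

apply_moves([
  [0,0,0],
  [0,0,0],
  [0,0,-0.1],
  [0,0,-0.2],
], twist=[0,0,0,0], fingers=[1,1,1,1])

```text
time: 29.7
position: [0.4774, -0.1948, 0.0475]
ee_rot: [0.0, 0.707, 0.707, 0.0]
force: [-0.5, -0.7, -2.0]
width: 0.52
gripper_force: 41.3
```

apply_moves([
  [0,0,-0.3],
  [0,0,-0.7],
  [0,0,-1],
  [0,0,-1],
], twist=[0,0,0,0], fingers=[1,1,1,1])

```text
time: 30.1
position: [0.4798, -0.1962, 0.1306]
ee_rot: [0.003, 0.707, 0.707, 0.001]
force: [-0.4, -0.5, -1.8]
width: 0.524
gripper_force: 41.5
```

apply_moves([
  [0.3,0.1,-0.2],
  [0.8,0.3,-0.2],
  [0.95,0.39,-0.2],
  [0.95,0.39,-0.2],
], twist=[0,0,0,0], fingers=[1,1,1,1])

```text
time: 30.5
position: [0.5087, -0.1171, 0.142]
ee_rot: [-0.0, 0.706, 0.709, -0.0]
force: [0.4, -0.2, -1.9]
width: 0.52
gripper_force: 41.5
```

apply_moves([
  [0.5,0.2,0],
  [0.95,0.39,0],
  [0.95,0.39,0],
], twist=[0,0,0], fingers=[1,1,1])

```text
time: 30.8
position: [0.5404, -0.0402, 0.1419]
ee_rot: [-0.0, 0.705, 0.709, 0.0]
force: [0.2, -0.1, -2.6]
width: 0.523
gripper_force: 41.6
```

apply_moves([
  [0.5,0.2,0],
  [0.95,0.39,0],
  [0.95,0.39,0],
], twist=[0,0,0], fingers=[1,1,1])

```text
time: 31.1
position: [0.5718, 0.0354, 0.1419]
ee_rot: [-0.0, 0.705, 0.709, 0.0]
force: [0.4, -0.8, -1.9]
width: 0.523
gripper_force: 41.7
```

apply_moves([
  [0.5,0.2,0],
  [0.95,0.39,0],
  [0.95,0.39,0],
], twist=[0,0,0], fingers=[1,1,1])

```text
time: 31.4
position: [0.6031, 0.1112, 0.1419]
ee_rot: [-0.0, 0.706, 0.709, 0.001]
force: [-0.1, 0.3, -1.1]
width: 0.519
gripper_force: 41.8
```

apply_moves([
  [0.4,0.2,0],
  [0.8,0.35,0],
  [0.93,0.39,0],
  [0.93,0.39,0],
  [0.93,0.39,0],
], twist=[0,0,0,0,0], fingers=[1,1,1,1,1])

```text
time: 31.9
position: [0.6324, 0.1818, 0.1419]
ee_rot: [-0.0, 0.707, 0.707, -0.001]
force: [-0.6, -0.1, -1.3]
width: 0.524
gripper_force: 41.8
```

apply_moves([
  [0,0.01,0.3],
  [0,0.01,0.7],
  [0,0.01,0.95],
  [0,0.01,0.95],
], twist=[0,0,0,0], fingers=[1,1,1,1])

```text
time: 32.3
position: [0.6306, 0.1811, 0.0631]
ee_rot: [-0.002, 0.708, 0.707, -0.003]
force: [-0.6, -1.5, -2.1]
width: 0.523
gripper_force: 41.8
```

apply_moves([
  [0,0,0.12],
  [0,0,0.22],
  [0,0,0.28],
  [0,0,0.32],
  [0,0,0.35],
  [0,0,0.35],
  [0,0,0.35],
], twist=[0,0,0,0,0,0,0], fingers=[1,1,1,1,1,1,1])

```text
time: 33.0
position: [0.634, 0.1838, 0.0387]
ee_rot: [0.0, 0.707, 0.707, 0.0]
force: [0.1, 0.1, -1.0]
width: 0.523
gripper_force: 41.8
```

apply_moves([
  [0,0,0.01],
  [0,0,0.01],
], twist=[0,0], fingers=[1,1])

```text
time: 33.2
position: [0.634, 0.1838, 0.0378]
ee_rot: [0.0, 0.707, 0.707, 0.0]
force: [-0.3, 0.4, -1.7]
width: 0.525
gripper_force: 41.8
```

apply_moves([
  [0,0,0.01],
  [0,0,0.01],
], twist=[0,0], fingers=[1,1])

```text
time: 33.4
position: [0.6338, 0.1837, 0.0368]
ee_rot: [-0.0, 0.707, 0.707, -0.0]
force: [0.5, -0.5, -1.0]
width: 0.523
gripper_force: 41.8
```

apply_moves([
  [0,0,0.01],
  [0,0,0.01],
], twist=[0,0], fingers=[1,1])

```text
time: 33.6
position: [0.6339, 0.1838, 0.0365]
ee_rot: [0.0, 0.707, 0.707, 0.0]
force: [-1.6, -0.3, 2.8]
width: 0.524
gripper_force: 42.1
```

apply_moves([
  [0,0,0],
  [0,0,0],
  [0,0,0],
  [0,0,0],
  [0,0,0],
], twist=[0,0,0,0,0], fingers=[0.46,0.4,0.3,0.2,0.1])

```text
time: 34.1
position: [0.6339, 0.1837, 0.036]
ee_rot: [0.0, 0.707, 0.707, 0.0]
force: [0.6, -0.5, 0.4]
width: 0.9
gripper_force: 0.0
```

apply_moves([
  [0,0,-0.3],
  [0,0,-0.8],
  [0,0,-1],
  [0,0,-1],
], twist=[0,0,0,0], fingers=[0,0,0,0])

```text
time: 34.5
position: [0.6362, 0.1841, 0.1195]
ee_rot: [0.002, 0.707, 0.707, 0.003]
force: [-0.1, 0.3, -0.2]
width: 1.002
gripper_force: 0.0
```

apply_moves([
  [0,0,-0.4],
  [-0.5,-0.25,-0.5],
  [-0.8,-0.46,-0.5],
  [-0.8,-0.46,-0.5],
], twist=[0,0,0,0], fingers=[0,0,0,0])

```text
time: 34.9
position: [0.5945, 0.1171, 0.1549]
ee_rot: [-0.001, 0.708, 0.706, -0.002]
force: [0.2, -0.5, -0.5]
width: 1.002
gripper_force: 0.0
```

apply_moves([
  [-0.4,-0.2,0],
  [-0.8,-0.46,0],
  [-0.8,-0.46,0],
], twist=[0,0,0], fingers=[0,0,0])

```text
time: 35.2
position: [0.5576, 0.0535, 0.1546]
ee_rot: [-0.001, 0.708, 0.706, -0.002]
force: [0.6, 0.4, 0.1]
width: 1.003
gripper_force: 0.0
```

apply_moves([
  [-0.4,-0.2,0],
  [-0.8,-0.46,0],
  [-0.8,-0.46,0],
], twist=[0,0,0], fingers=[0,0,0])

```text
time: 35.5
position: [0.5217, -0.0101, 0.155]
ee_rot: [-0.001, 0.708, 0.706, -0.001]
force: [0.1, 0.8, 0.4]
width: 1.001
gripper_force: 0.0
```

apply_moves([
  [-0.4,-0.2,0],
  [-0.8,-0.48,0.2],
  [-0.8,-0.48,0.5],
  [-0.8,-0.48,0.5],
  [-0.8,-0.48,0.5],
], twist=[0,0,0,0,0], fingers=[0,0,0,0,0])

```text
time: 36.0
position: [0.4858, -0.0715, 0.1158]
ee_rot: [-0.001, 0.706, 0.708, 0.0]
force: [0.8, 0.0, 0.7]
width: 0.998
gripper_force: 0.0
```

Run:
```python
from h import *
c=cal("wrist"); a=r.read_camera("wrist"); cs=cal("scene"); s=r.read_camera("scene")
for n,cc in(("wrist",c),("scene",cs)):
    for k in("bottle","stopper"):
      for d in r.cut_out(dict(bottle="bottle_a",stopper="stopper")[k],n):
        b=d["box"]; x,f=fit(k,[(cc,d["mask"])],ray(cc,b[0],b[1],.03)[:2]); print(k,n,round(d["p"],2),np.round(b),np.round(x,4),round(f,2))
print(r.get_state()["position"])
cv2.imwrite("pics/s6.png",np.vstack([a[100:,:,::-1],cv2.resize(s[150:300,180:436,::-1],None,fx=2,fy=2)]))
```

```text
stopper wrist 0.58 [260. 196.  48.  51.] [ 0.4847 -0.0706] 0.03
bottle scene 0.81 [323. 242.  23.  32.] [0.6316 0.1856] 0.1
bottle scene 0.57 [355. 239.  25.  39.] [0.6192 0.249 ] 0.1
stopper scene 0.49 [242. 246.  70.  38.] [0.6574 0.0308] 0.88
stopper scene 0.47 [216. 184.  14.  20.] [ 0.4857 -0.0707] 0.14
[ 0.48613029 -0.07202851  0.11675286]
```

View pics/s6.png

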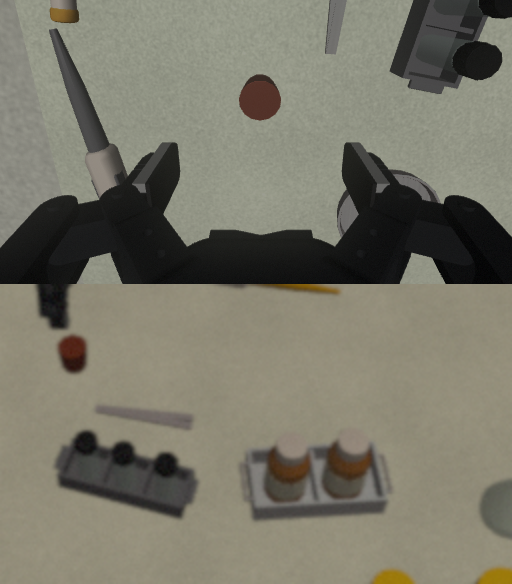

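Both bottles stand in the bays, at (287,465) and (348,465). The stopper is centred under the gripper, with clear bench round it.

apply_moves([
  [0.01,-0.01,0.4],
  [0.01,-0.01,0.8],
  [0.01,-0.01,0.9],
  [0.01,-0.01,0.9],
], twist=[0,0,0,0], fingers=[0,0.2,0.3,0.3], squeeze=25)

```text
time: 36.7
position: [0.4836, -0.0712, 0.0434]
ee_rot: [-0.001, 0.707, 0.707, -0.001]
force: [-0.6, -0.3, 0.3]
width: 0.7
gripper_force: 0.0
```

apply_moves([
  [0,0,0.2],
  [0,0,0.35],
  [0,0,0.45],
  [0,0,0.48],
  [0,0,0.48],
  [0,0,0.48],
], twist=[0,0,0,0,0,0], fingers=[0.3,0.3,0.3,0.3,0.3,0.4])

```text
time: 37.3
position: [0.4848, -0.0717, 0.0061]
ee_rot: [0.0, 0.707, 0.707, 0.0]
force: [-0.1, -1.1, 0.3]
width: 0.601
gripper_force: 0.0
```

apply_moves([
  [0,0,0],
  [0,0,0],
  [0,0,0],
  [0,0,0],
  [0,0,0],
  [0,0,0],
  [0,0,0],
], twist=[0,0,0,0,0,0,0], fingers=[0.5,0.6,0.7,1,1,1,1])

```text
time: 38.0
position: [0.4849, -0.0717, 0.0063]
ee_rot: [0.0, 0.707, 0.707, 0.0]
force: [-0.9, -0.9, 4.6]
width: 0.404
gripper_force: 24.5
```

apply_moves([
  [0,0,-0.05],
  [0,0,-0.15],
  [0,0,-0.3],
  [0,0,-0.3],
], twist=[0,0,0,0], fingers=[1,1,1,1])

```text
time: 38.4
position: [0.4858, -0.072, 0.0315]
ee_rot: [0.001, 0.707, 0.707, 0.001]
force: [0.3, -0.9, 0.3]
width: 0.399
gripper_force: 24.9
```

apply_moves([
  [0,0,-0.3],
  [-0.3,0.3,-0.6],
  [-0.58,0.56,-0.6],
  [-0.58,0.56,-0.6],
], twist=[0,0,0,0], fingers=[1,1,1,1])

```text
time: 38.8
position: [0.5337, -0.1212, 0.0795]
ee_rot: [0.003, 0.708, 0.707, 0.001]
force: [0.0, -1.0, -0.6]
width: 0.397
gripper_force: 25.1
```

apply_moves([
  [-0.3,0.3,0],
  [-0.58,0.56,0],
  [-0.58,0.56,0],
], twist=[0,0,0], fingers=[1,1,1])

```text
time: 39.1
position: [0.5765, -0.1668, 0.0777]
ee_rot: [0.002, 0.708, 0.707, 0.0]
force: [-0.1, 0.1, -0.2]
width: 0.397
gripper_force: 25.2
```

apply_moves([
  [-0.3,0.3,0],
  [-0.5,0.5,0],
  [-0.58,0.56,0],
  [-0.58,0.56,0],
  [-0.58,0.56,0],
], twist=[0,0,0,0,0], fingers=[1,1,1,1,1])

```text
time: 39.6
position: [0.6175, -0.2094, 0.0771]
ee_rot: [-0.001, 0.707, 0.708, -0.0]
force: [0.3, 0.3, -0.2]
width: 0.399
gripper_force: 25.2
```

Run:
```python
from h import *
c=cal("wrist"); a=r.read_camera("wrist"); cs=cal("scene"); s=r.read_camera("scene")
for d in r.cut_out("dish","wrist"):
    b=d["box"]; print(round(d["p"],2),np.round(b),fit("dish",[(c,d["mask"])],[.621,-.211]))
print(r.get_state()["position"],r.get_state()["width"])
cv2.imwrite("pics/s7.png",np.vstack([a[100:,:,::-1],cv2.resize(s[130:280,60:316,::-1],None,fx=2,fy=2)]))
```

```text
0.96 [267. 194. 140. 109.] (array([ 0.6216699 , -0.21045553]), np.float64(0.3489924863387978))
[ 0.61810782 -0.20959188  0.07765653] 0.3981723156729977
```

View pics/s7.png

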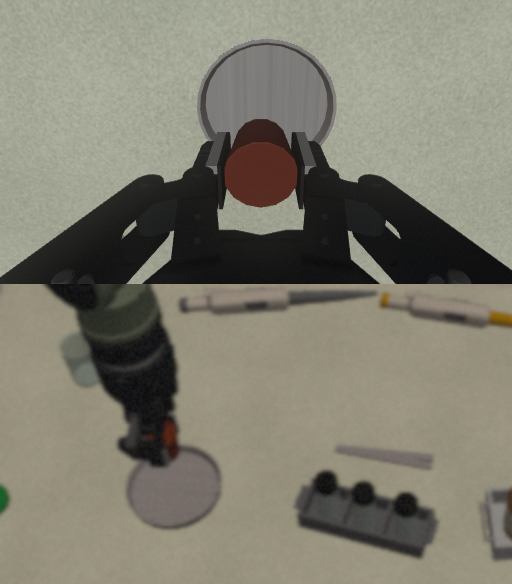

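The stopper is held upright over the dish, small end down, so I'll lower it.

apply_moves([
  [-0.02,0.03,0.25],
  [-0.02,0.03,0.5],
  [-0.02,0.03,0.65],
  [-0.02,0.03,0.73],
  [-0.02,0.03,0.78],
  [-0.02,0.03,0.8],
  [-0.02,0.03,0.8],
  [-0.02,0.03,0.8],
], twist=[0,0,0,0,0,0,0,0], fingers=[1,1,1,1,1,1,1,1])

```text
time: 40.55
position: [0.6219, -0.2125, 0.0144]
ee_rot: [0.001, 0.707, 0.707, 0.0]
force: [0.1, 0.4, -0.9]
width: 0.399
gripper_force: 25.2
```

apply_moves([
  [0,0,0.01],
  [0,0,0.02],
  [0,0,0.02],
], twist=[0,0,0], fingers=[1,1,1])

```text
time: 40.85
position: [0.6214, -0.2123, 0.0121]
ee_rot: [0.0, 0.707, 0.707, 0.0]
force: [0.5, 0.4, -0.3]
width: 0.399
gripper_force: 25.2
```

apply_moves([
  [0,0,0.01],
  [0,0,0.01],
], twist=[0,0], fingers=[1,1])

```text
time: 41.05
position: [0.6213, -0.2123, 0.0111]
ee_rot: [-0.0, 0.707, 0.707, -0.0]
force: [0.4, 0.6, -0.4]
width: 0.402
gripper_force: 25.2
```

apply_moves([
  [0,0,0.01],
  [0,0,0.01],
], twist=[0,0], fingers=[1,1])

```text
time: 41.25
position: [0.6214, -0.2123, 0.0105]
ee_rot: [0.0, 0.707, 0.707, 0.0]
force: [-0.0, 0.5, 0.6]
width: 0.396
gripper_force: 25.2
```

apply_moves([
  [0,0,0.01],
  [0,0,0.01],
], twist=[0,0], fingers=[1,1])

```text
time: 41.45
position: [0.6215, -0.2124, 0.0104]
ee_rot: [0.0, 0.707, 0.707, 0.0]
force: [-2.6, 0.7, 5.3]
width: 0.4
gripper_force: 25.4
```

apply_moves([
  [0,0,0],
  [0,0,0],
  [0,0,0],
  [0,0,0],
  [0,0,0],
  [0,0,0],
], twist=[0,0,0,0,0,0], fingers=[0.57,0.53,0.47,0.43,0.43,0.43])

```text
time: 42.05
position: [0.6214, -0.2123, 0.0096]
ee_rot: [-0.0, 0.707, 0.707, -0.0]
force: [-0.4, 0.2, -0.4]
width: 0.57
gripper_force: 0.0
```

apply_moves([
  [0,0,-0.2],
  [0,0,-0.6],
  [0,0,-1],
  [0,0,-1],
], twist=[0,0,0,0], fingers=[0.43,0.43,0.43,0.43])

```text
time: 42.45
position: [0.625, -0.214, 0.0962]
ee_rot: [0.005, 0.707, 0.707, 0.002]
force: [1.4, -0.2, 0.7]
width: 0.571
gripper_force: 0.0
```

apply_moves([
  [0,0,-0.5],
  [0.3,-0.5,-1],
  [0.7,-1,-1],
  [0.7,-1,-1],
  [0.7,-1,-1],
  [0.7,-1,-1],
], twist=[0,0,0,0,0,0], fingers=[0,0,0,0,0,0])

```text
time: 43.05
position: [0.5423, -0.1569, 0.1703]
ee_rot: [0.001, 0.707, 0.707, 0.0]
force: [-0.6, -0.8, -0.7]
width: 0.998
gripper_force: 0.0
```

Run:
```python
from h import *
s=r.read_camera("scene"); t_=r.read_camera("top")
print(r.get_state()["position"],r.get_state()["force"])
cv2.imwrite("pics/s8.png",np.vstack([cv2.resize(s[150:300,70:420,::-1],(800,343)),cv2.resize(t_[120:240,100:420,::-1],(680,255))[:,:].copy() if 0 else cv2.resize(t_[130:235,95:420,::-1],(800,257))]))
```

```text
[ 0.54250812 -0.15718717  0.16959622] [-0.84736726 -0.29633033  0.68225669]
```

View pics/s8.png

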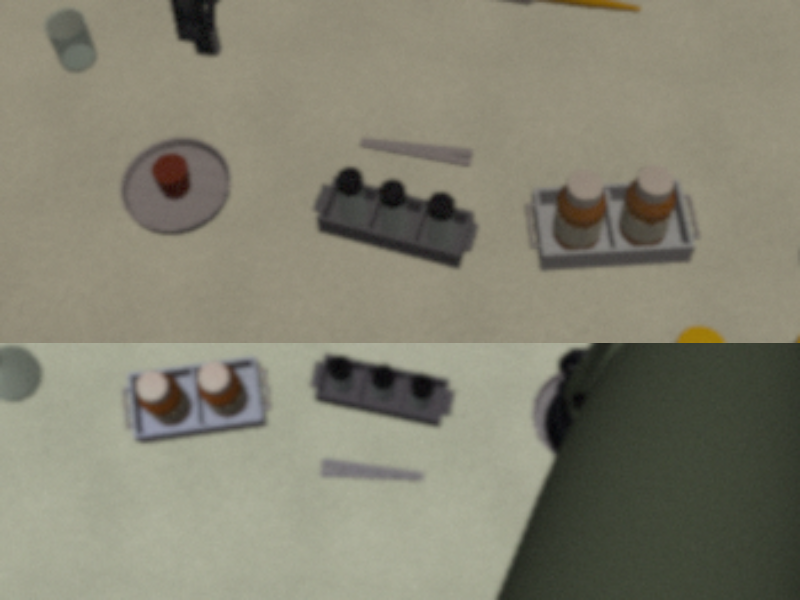

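The stopper stands in the dish at (172,176). Three vials stand in the rack, both bottles are in the tray, and the beaker at (72,40) is still upright. The gripper is clear of everything.

```bash
python3 -c "
from workcell import r
print(r.finish_job())"
```

```text
the job is handed in; nothing more can be done
None
```

The job is handed in at about 43 s on the robot's clock: both loose vials are in the rack, both bottles in the tray and the stopper small end down in the dish, with the beaker and the racked vial left standing; no verdict was returned.

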